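# Load the slide cassette and close the staining chest

### The arm

A 6-joint arm with a two-finger parallel gripper is mounted at the origin on the work surface. World frame = base frame: x ahead of the robot, y to its left, z up, the work surface at z = 0. Lengths are in mm, angles in rad, forces in N, time in s.
With the tool pointing down it reaches from about 275 to 1000 mm from the base axis. Payload 8.4 kg.
Tool frame: the origin (TCP) lies on the mounting face of the last link; the fingertips stand 173 mm ahead of it and the grasp point (between the pads) lies 155 mm ahead of it; z points along the fingers, y is the direction in which the jaws open and shut (so a half turn about z gives the same grasp; the last joint's range is limited). The gripper opens to 85 mm and grips with 20 to 120 N. Pads are 22 mm wide; open, the fingers measure 114 mm over their backs; the gripper's body (76 mm by 85 mm) begins 54 mm behind the grasp point. The pads swing forward as they close: fully open they stand 13 mm farther back than shut.
Start: joints at [-1.266, 0.353, 1.633, -0, 1.155, -0.002], TCP at [188.755, -595.82, 404.681] pointing down, gripper open.
Joint ranges: [-2.63, 2.63], [-0.92, 2.1], [0.06, 2.66], [-1.3, 4.44], [0, 2.69], [-3.02, 3.02]. Speed limits (rad/s): [2.22, 2.22, 2.79, 3.14, 3.14, 3.14].

### API

Orientations are given as [roll, pitch, yaw] about the fixed x, y, z axes, in that order (R = Rz(yaw) Ry(pitch) Rx(roll)).
In Python, from rig import r, grab_frame, spotter gives the robot as it stands.
- The arm moves only by the tool apply_moves, never from a script. Its argument "motion" is text: rows parted by semicolons, each of 5 numbers parted by spaces: the opening, from -1 (shut) to 1 (fully open), then the shift along the tool's x, y, z as a fraction of full scale, then the turn about the tool's z as a fraction of full scale. In form: hand x y z twist; .... A call has 1 to 20 rows; each row is the pose to reach, as a shift and turn from the pose commanded when the call began, along the tool's axes at that moment, turning the shorter way round; what a row does not reach only later rows make up. Full scale, the value 1, is 1 m for a shift and pi rad for a turn. A row lasts 1/12 s, in which the tool goes at most 41.7 mm and 7.16 degrees, less where a joint would pass 70% of its speed; a pose out of reach is approached as far as the arm can. A call with a number of a shift or a turn outside -1 to 1 is refused whole. A call with a gripper value outside its range is refused whole. The fingers move at their own pace and stop on an object; "squeeze" is the grip in N (left out, the last holds). Time passes only in rows, so rows that repeat a pose let the fingers close. It gives the time, the measured TCP pose, the force and the opening at its end, in the units of the state.
- r.sense(): the state, without advancing time (a new reading comes with each control period).
- grab_frame(name): name is "side" or "top" or "wrist"; returns a dict with "img" (400x640x3 uint8, red, green, blue), "fx", "fy", "cx", "cy" (pixels), "dist_coeffs" ([k1, k2, p1, p2, k3] as OpenCV has them; the pictures are not rectified), "R" (3x3) and "t" (3): a world point X has camera coordinates R X + t. Camera axes: x right, y down, z forward; pixel columns grow to the right and rows downward; lengths in mm; the calibration is good to about 2 mm. A picture is of the moment at which its call begins. There is no depth.
- r.sign_off(): hands the job in, once; it reports no verdict.
Trained networks look in the newest picture that a camera, given by its name, has taken for a name from the list of things; names that differ only in an ending like _2 or _b are one class to them, and where a whole thing is asked for, a point or a joint stands for the part that bears it (a point fixed in the world has none). Each returns a list of dicts, best first, with "conf" (0 to 1); they miss things now and then, are a little off and sometimes report something else, mostly with a low value. They report only what shows in the picture. A call takes as long as a camera call. They do not tell look-alikes from the thing itself.
- spotter.boxes_of(query, camera): "point" ([x, y, z] in mm, in world coordinates, good to about 4 mm: the middle of the surface that is visible of it).
- spotter.place_of(query, camera): "point" ([x, y, z] in mm, in world coordinates, good to about 4 mm: a listed point, or the origin of a listed thing).
The state is a dict: "clock": time; "qpos": joint angles; "qvel": joint speeds; "joint_efforts": joint torques, N m; "eef_pos": TCP position; "tcp_rot": TCP orientation; "contact_force": force on the tool from outside, world axes, zero at the start; "wrist_torque": the same for the moment, N m; "opening": opening from 0.0 (shut) to 1.0 (fully open).
Only numpy, scipy, OpenCV 4.12 (cv2) and the standard library are available. Lean on these libraries where they do the work, as an engineer would, in place of code of your own. Each camera call takes 0.05 s, during which the arm holds its last target.

### The job

Using the push stick, push the slide cassette along its guide channel into the chest until it stops against the back wall, without touching the cassette with the gripper. Then break the lid stay by pressing its knee knob down (do not force the lid against the locked stay), and lower the lid gently until it is fully shut. Leave the stick lying on the bench top and the other things where they stand.

Things in the scene. Friction and masses are not known exactly. Their poses are not given: they have to be found in the camera images.
- chest: white staining chest fixed to the bench, 200 (its x) x 180 (its y) x 130 mm high, walls 8 mm, open at the top; origin at the centre of its underside, yaw varies. Lid hinged along the top of its -y wall, folding stay outside its +x wall. A guide channel (see channel_mouth, home_stop) runs along its y axis at x = 0 and enters through the +y wall (outer face at y = +90 mm).
- cassette_mid (a point): centre (half-way up) of the loose white slide cassette, a flat block 60 mm wide (chest x) x 110 mm long (chest y) x 26 mm high, about 140 g. It starts in the outer part of the guide channel, on the channel floor: centre at chest y +125 to +150 mm, 33 mm above the bench.
- stick_grip (a point): centre of the upright grip block (50 long, 20 wide, 16 to 60 mm above the underside; point at 38 mm) of a loose wooden push stick, 120 g. Its bar, 18 wide, 16 high, lies along the point's x from 80 mm behind to 125 mm ahead of the grip centre, where it ends in a flat pusher face 34 wide, 18 high. It starts lying on the bench, pusher end (point +x) roughly towards world -y.
- knee_knob (a point): centre of the grey round knob (26 mm diameter, 46 mm long along chest x) on the knee of the steel stay; at the start at chest x = 138, y = +7, z = 162 mm. The stay rises about 30 degrees towards chest -y, its knee slightly over-centre upwards: the lid is locked open. Press the knob down and a little towards chest -y, 4 to 10 N, to unlock; it then stays where left.
- stay_knee (a joint): fold angle of the stay's knee, rad: 0 locked on its stop, dead centre at 0.12, about 0.5 when the knob has gone down 20 mm, about 2.2 with the lid shut (the knee then hangs low beside the chest). Bars 14 mm wide at chest x = 106 to 116 mm: 80 mm from a chest pivot (y = +75, z = 120 mm) to the knee, 100 mm on to a pivot on the lid's side, 75 mm from its hinge.
- lid_hinge (a point): middle of the lid's hinge line, 130 mm above the bench, on the outer face of the chest's -y wall; axes as the chest's; the hinge runs along x.
- lid_edge (a point): middle of the lid's free edge on its outer face, 180 mm from the hinge line. The lid is a white plate 204 (chest x) x 182 x 12 mm, about 450 g; its inner face contains the hinge line; a steel tab 70 mm wide projects 20 mm beyond the edge. It starts 85 degrees open, outer face towards chest -y. Once the stay is broken, 4 to 8 N on the outer face near the edge pushes it over and down shut.
- lid (a joint): how far the lid has been lowered, rad: 0 fully open (85 degrees), 1.483 fully shut. The stiff hinge holds the lid wherever it is left.
- beaker: bystander: glass beaker, 70 mm wide, 90 mm high; origin under its centre
- reagent: bystander: amber glass bottle, 66 mm wide, 130 mm high; origin under its centre
- squeeze: bystander: white plastic bottle, 68 mm wide, 170 mm high; origin under its centre
- dishes: bystander: stack of three flat round dishes, 90 mm wide, about 45 mm high; origin under its centre
- slidebox: bystander: cardboard box 80 x 120 x 35 mm; origin under its centre
- spatula: bystander: spatula 190 mm long lying on the bench
- channel_mouth (a point): outer end of the guide channel, on its floor: chest x = 0, y = +200, 20 mm above the bench; axes as the chest's. The channel runs along -y, 66 mm wide between two aluminium rails (8 mm thick, 18 mm high above the channel floor), through a slot in the chest's +y wall (66 mm wide, 40 mm high above the floor) to home_stop.
- home_stop (a point): inner end of the guide channel, on its floor, at the inner face of the chest's -y wall: chest x = 0, y = -82 mm, z = 20 mm. Fully home, the cassette's front end touches this wall and its centre is at chest y = -27 mm, its rear end at y = +28 mm.
Not all that is in view belongs to the job. What is shaped like the part that bears stick_grip but pink is not meant. Leave any black or red look-alike of the part that bears cassette_mid alone.

How it is judged:
By the outcome, as a careful person would: the job done as asked, in the order asked, and still so for the second after the job is handed in, with the robot touching nothing.
It also fails if it takes over 72 s, if anything falls off the work surface, if the arm or the gripper's body presses on something with over 40 N, if the wrist force passes 120 N, or if a joint passes its speed limit or range.

## Working session

There is one attempt and no reset: what is moved stays moved. The work goes in short steps, Python scripts to look and compute and a tool call to move; the robot and the scene stay as the last step left them, time stands still between calls to the robot, and variables do not carry over. Pictures are saved under pics/ and viewed, and the job is handed in when it is done.

Besides the shell and the picture viewer there is one more tool, called after "Call:" as name(argument=value, ...) on one line, values as JSON. apply_moves: Moves the arm, as the interface text tells. Its arguments: {"type":"object","properties":{"motion":{"type":"string"},"squeeze":{"type":"number"}},"required":["motion"]}

```bash
ls; mkdir -p pics; python3 - <<'E'
from rig import r, grab_frame, spotter
import cv2
for n in ["side","top","wrist"]:
    f=grab_frame(n); cv2.imwrite(f"pics/{n}0.png",f["img"][:,:,::-1])
    print(n,f["fx"],f["cx"],f["cy"],f["t"])
    for q in ["chest","cassette_mid","stick_grip","knee_knob","lid_hinge","lid_edge","channel_mouth","home_stop","beaker","reagent","squeeze","dishes","slidebox","spatula"]:
        try: print(q,[( [round(v) for v in d["point"]],round(d["conf"],2)) for d in spotter.place_of(q,n)][:4])
        except Exception as e: print(q,e)
print(r.sense())
E
```

```text
pics
side 361.90230617689684 320.95649776568746 198.65206244243035 [402.45321287 353.14598368 967.10726464]
chest [([504, -103, 2], 0.78)]
cassette_mid [([537, 16, 33], 0.97), ([666, -336, 9], 0.76), ([789, -138, 13], 0.68)]
stick_grip [([505, 329, 36], 0.77), ([180, 347, 41], 0.6)]
knee_knob [([642, -132, 162], 0.6)]
lid_hinge [([485, -189, 130], 0.97)]
lid_edge [([484, -186, 310], 0.6), ([482, -190, 133], 0.3)]
channel_mouth [([560, 89, 23], 0.72)]
home_stop [([487, -182, 16], 0.57)]
beaker [([743, 216, 4], 0.74)]
reagent [([794, -5, -2], 0.88)]
squeeze [([597, -474, 2], 0.95)]
dishes [([347, 200, 1], 0.91), ([489, -179, 17], 0.69)]
slidebox [([331, -407, 3], 0.76)]
spatula [([658, 456, 0], 0.57), ([508, 331, 38], 0.16)]
top 419.74480823213105 319.26795088279476 196.8090741467927 [  22.50859058  490.23562853 1580.03566272]
chest [([505, -103, 1], 0.83)]
cassette_mid [([538, 19, 34], 0.86), ([665, -338, 14], 0.73), ([788, -140, 13], 0.71)]
stick_grip [([658, 453, 2], 0.73), ([507, 333, 37], 0.54), ([182, 349, 35], 0.54)]
knee_knob [([640, -130, 168], 0.62)]
lid_hinge [([483, -192, 1
[... 671 characters left out ...]
 []
slidebox []
spatula []
{'clock': 2.25, 'qpos': array([-1.26643096e+00,  3.53034940e-01,  1.63335692e+00,  1.48412078e-05,
        1.15517661e+00, -2.37117043e-03]), 'qvel': array([-0.00097671,  0.00038832,  0.00035579,  0.00037769,  0.00058358,
       -0.00011771]), 'joint_efforts': array([-2.50751755e-04, -6.05164361e+01, -3.42434871e+01, -9.52358725e-07,
        1.21826171e-03,  1.85849629e-06]), 'eef_pos': array([ 188.74644028, -595.84963627,  404.67759558]), 'tcp_rot': array([ 3.14156844e+00, -1.35204825e-05,  3.06730549e-01]), 'contact_force': array([ 0.47968684,  0.34162316, -0.1153365 ]), 'wrist_torque': array([ 0.00463972, -0.05501603,  0.00410311]), 'opening': 1.001465222771467}
```

View pics/side0.png

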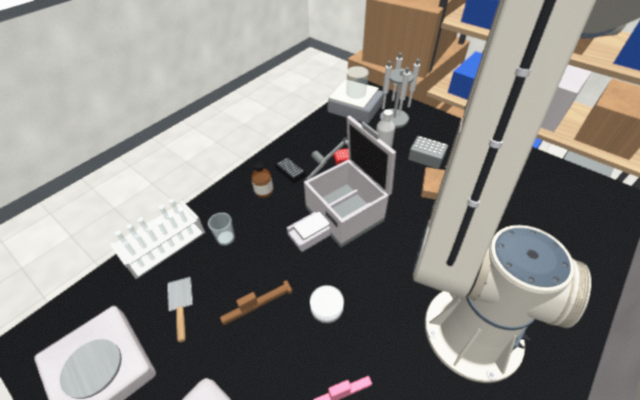

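View pics/top0.png

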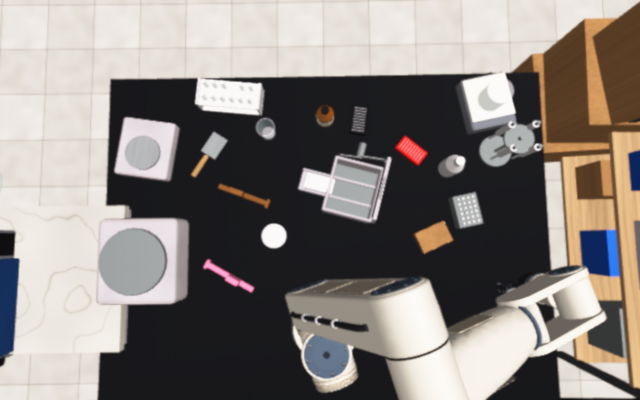

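```bash
cat > h.py <<'E'
import numpy as np, cv2
from rig import r, grab_frame, spotter
def save(f,name): cv2.imwrite(f"pics/{name}.png",f["img"][:,:,::-1])
def K(f): return np.array([[f["fx"],0,f["cx"]],[0,f["fy"],f["cy"]],[0,0,1.]])
def ray(f,uv,z):
    p=cv2.undistortPoints(np.array([[uv]],float),K(f),np.array(f["dist_coeffs"]))[0,0]
    R=np.array(f["R"]);t=np.array(f["t"]); c=-R.T@t; d=R.T@np.array([p[0],p[1],1.])
    return c+d*(z-c[2])/d[2]
def proj(f,X):
    R=np.array(f["R"],float);t=np.array(f["t"],float)
    return cv2.projectPoints(np.array(X,float).reshape(-1,1,3),cv2.Rodrigues(R)[0],t,K(f),np.array(f["dist_coeffs"]))[0].reshape(-1,2)
E
python3 - <<'E'
from h import *
import pickle
F={n:grab_frame(n) for n in ["side","top"]}
pickle.dump(F,open("F0.pkl","wb"))
t=F["top"]["img"]; s=F["side"]["img"]
a=cv2.resize(t[150:250,170:330],(800,500),interpolation=cv2.INTER_CUBIC)
b=cv2.resize(s[260:340,200:320],(750,500),interpolation=cv2.INTER_CUBIC)
cv2.imwrite("pics/ca.png",a[:,:,::-1]);cv2.imwrite("pics/cb.png",b[:,:,::-1])
# colour segmentation of brown stick
for n in F:
    im=F[n]["img"].astype(int); hsv=cv2.cvtColor(F[n]["img"],cv2.COLOR_RGB2HSV)
    m=((hsv[...,0]>4)&(hsv[...,0]<20)&(hsv[...,1]>90)&(hsv[...,2]>60)).astype(np.uint8)
    n_,l,st,c=cv2.connectedComponentsWithStats(m)
    for i in range(1,n_):
        if st[i,4]>60: print(n,st[i],c[i], ray(F[n],c[i],10))
E
```

```text
side [ 348    0  121  118 7012] [410.08228751  44.73017684] [  941.68333945 -1274.51474566    10.        ]
side [445   0  20  17 172] [453.02906977   5.60465116] [  993.72739788 -1892.70355831    10.        ]
side [575  39  17  16 163] [582.28834356  45.65644172] [  210.6082873  -1811.52304613    10.        ]
side [ 574   80   66   80 3468] [614.15023068 121.08044983] [  -73.05874208 -1199.82298541    10.        ]
side [421 167  24  33 536] [431.28731343 182.02052239] [ 346.10089176 -414.33063105   10.        ]
side [251 168  20  18 254] [260.81889764 176.74015748] [850.42327357 -44.97360023  10.        ]
side [220 280  72  45 927] [254.33872708 301.85760518] [507.14362232 312.84155259  10.        ]
side [176 308  10  34 277] [180.16967509 324.79783394] [615.02015739 484.99623306  10.        ]
top [  513     3   127   386 22775] [596.75798024 152.99512623] [  647.51980982 -1045.0139787     10.        ]
top [316 105  19  18 209] [324.94736842 114.44976077] [816.22572644  -8.5305625   10.        ]
top [190 155  19  23 176] [199.11363636 165.97727273] [617.70351865 483.02097165  10.        ]
top [218 183  53  26 375] [244.45066667 194.90133333] [502.59477297 306.01243301  10.        ]
top [414 220  40  35 825] [433.24848485 236.65939394] [ 334.61322298 -414.20377722   10.        ]
```

View pics/ca.png

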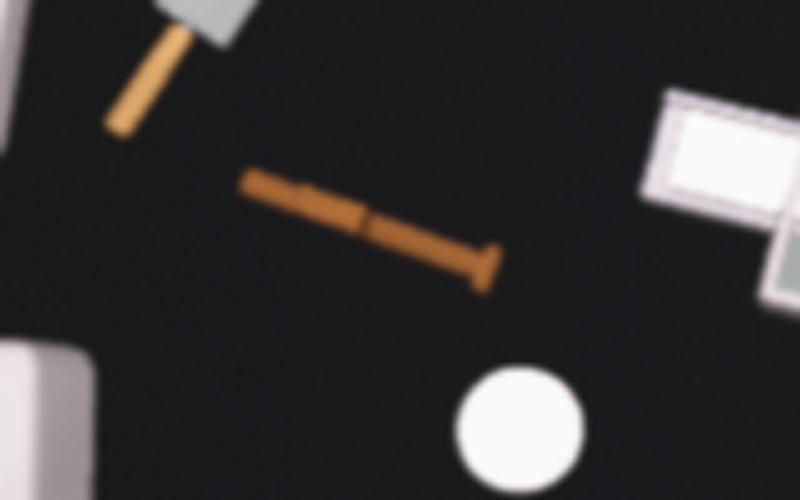

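View pics/cb.png

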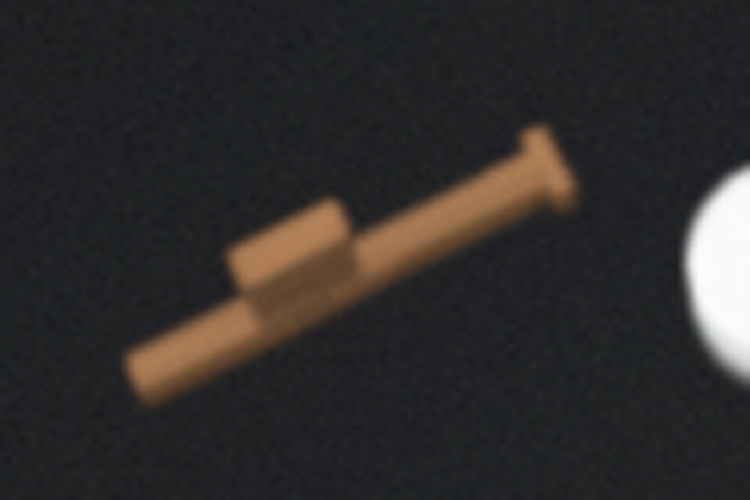

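```bash
cat >> h.py <<'E'
from scipy.optimize import minimize, least_squares
def boxpts(x0,x1,y0,y1,z0,z1): return np.array([[x,y,z] for x in(x0,x1) for y in(y0,y1) for z in(z0,z1)],float)
STICK=[boxpts(-80,125,-9,9,0,16),boxpts(-25,25,-10,10,16,60),boxpts(117,125,-17,17,0,18)]
def render(f,boxes,x,y,yaw,z=0,S=8):
    c,s=np.cos(yaw),np.sin(yaw);R=np.array([[c,-s,0],[s,c,0],[0,0,1]])
    m=np.zeros((400,640),np.float32)
    uv=[proj(f,b@R.T+[x,y,z]) for b in boxes]
    al=np.vstack(uv); o=np.floor(al.min(0)).astype(int)-2; e=np.ceil(al.max(0)).astype(int)+3
    big=np.zeros(((e-o)[1]*S,(e-o)[0]*S),np.uint8)
    for u in uv:
        h=cv2.convexHull(((u-o+0.5)*S*16).astype(np.int32))
        cv2.fillConvexPoly(big,h,255,shift=4)
    sm=cv2.resize(big,tuple(e-o),interpolation=cv2.INTER_AREA)/255.
    m[o[1]:e[1],o[0]:e[0]]=sm
    return m
def softmask(im):
    v=im.astype(float); return np.clip((v[...,0]-v[...,2]-10)/40,0,1)
def fitstick(F,x0,z=0):
    obs={}
    def cost(p):
        tot=0
        for n in F:
            m=render(F[n],STICK,p[0],p[1],p[2],z)
            if n not in obs: obs[n]=softmask(F[n]["img"])*cv2.dilate((m>0).astype(np.uint8),np.ones((15,15)))
            tot+=((m-obs[n])**2).sum()/obs[n].sum()
        return tot
    b=minimize(cost,x0,method="Nelder-Mead",options=dict(initial_simplex=np.array([x0]*4)+np.vstack([np.zeros(3),np.diag([8,8,.08])])))
    return b.x,b.fun
E
python3 - <<'E'
from h import *
import pickle
F=pickle.load(open("F0.pkl","rb"))
print(fitstick(F,[506,331,-1.9]))
for n in F: print(n,fitstick({n:F[n]},[506,331,-1.9]))
# chest fit
obs=[((0,200),(560,88)),((0,200),(560,89)),((0,-82),(487,-182)),((0,-82),(489,-180)),((0,-90),(485,-189)),((0,-90),(483,-192)),((0,0),(504,-103)),((0,0),(505,-103)),((138,7),(642,-132)),((138,7),(640,-130))]
def res(p):
    c,s=np.cos(p[2]),np.sin(p[2]); return np.ravel([[p[0]+c*a[0]-s*a[1]-b[0],p[1]+s*a[0]+c*a[1]-b[1]] for a,b in obs])
s=least_squares(res,[504,-103,-.26],loss="soft_l1");print(s.x,res(s.x).round(1))
# overlay check
for n in F:
    im=cv2.resize(F[n]["img"],None,fx=4,fy=4,interpolation=cv2.INTER_CUBIC)
    x,y,a=s.x;c,si=np.cos(a),np.sin(a)
    W=lambda P:[(x+c*u-si*v,y+si*u+c*v,z) for u,v,z in P]
    P=[(-100,-90,130),(100,-90,130),(100,90,130),(-100,90,130),(-100,90,0),(100,90,0),(-41,200,38),(41,200,38),(-33,200,38),(33,200,38),(0,180,46),(-30,180,46),(30,180,46),(115,7,162),(161,7,162),(-100,-75+0,309),(100,-75,309),(-102,-90+15.7,309.3),(102,-74.3,309.3),(-35,-72.5,329)]
    for u in proj(F[n],W(P)): cv2.circle(im,(int(u[0]*4+2),int(u[1]*4+2)),4,(255,0,0),-1)
    cu=proj(F[n],[(x,y,100)])[0]*4; cu=cu.astype(int); im=im[max(0,cu[1]-300):cu[1]+300,cu[0]-400:cu[0]+400]
    cv2.imwrite(f"pics/ov_{n}.png",im[:,:,::-1])
E
```

```text
(array([511.12723732, 331.13321819,  -1.92713691]), np.float64(0.15079167290440545))
side (array([510.8541341 , 331.57232058,  -1.92849061]), np.float64(0.02636632390480303))
top (array([511.77494738, 331.86809844,  -1.93000895]), np.float64(0.11860082625512212))
[ 5.07167000e+02 -1.02916717e+02 -2.64532168e-01] [-0.5  2.1 -0.5  1.1 -1.3 -0.1 -3.3 -2.1 -1.4 -0.8  0.6  2.2  3.2  0.1
  2.2  0.1  0.2 -0.2  2.2 -2.2]
```

View pics/ov_top.png

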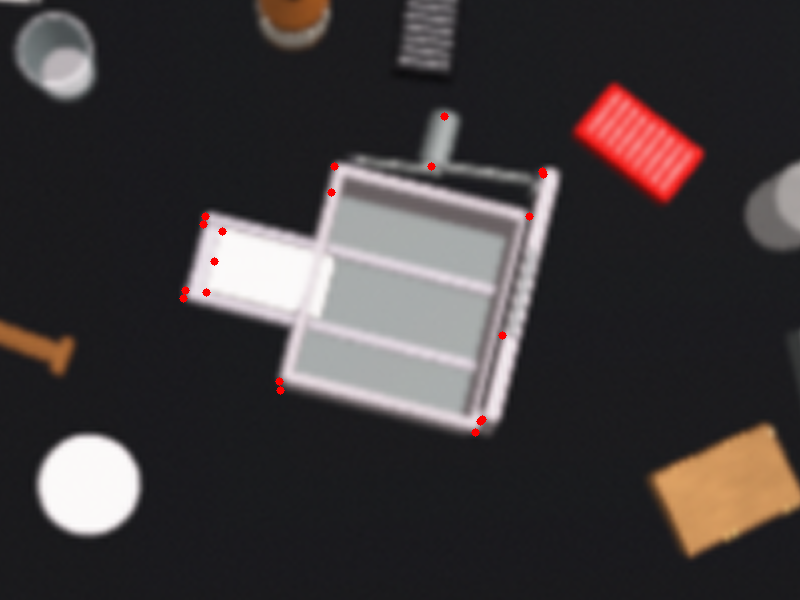

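View pics/ov_side.png

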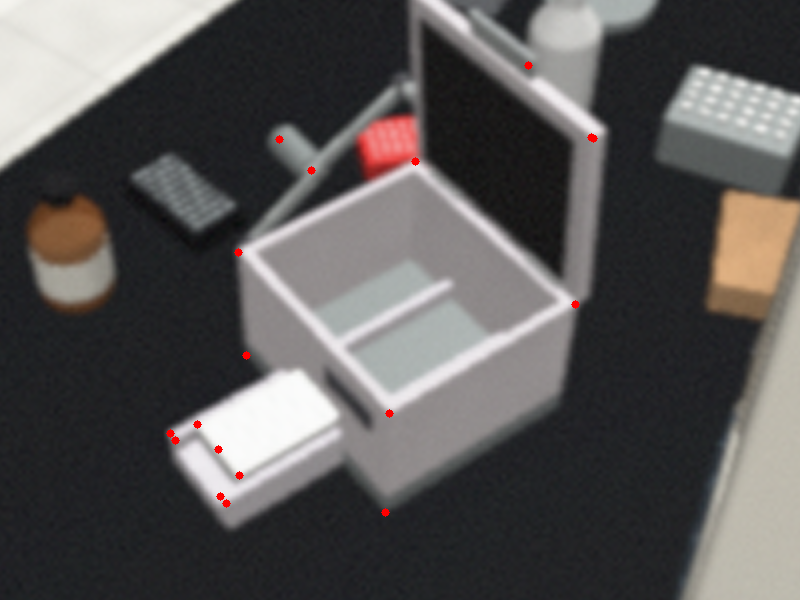

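```bash
cat >> h.py <<'E'
from scipy.spatial.transform import Rotation as Rn
CH=np.array([506.5,-103.0]);CY=-0.2645
def chest(u,v,z):
    c,s=np.cos(CY),np.sin(CY); return np.array([CH[0]+c*u-s*v,CH[1]+s*u+c*v,z])
def row(target,yaw,base=None):
    s=r.sense() if base is None else base
    R=Rn.from_euler("xyz",s["tcp_rot"]).as_matrix()
    d=R.T@(np.array(target)-s["eef_pos"])/1000
    tw=-(yaw-s["tcp_rot"][2]); tw=(tw+np.pi)%(2*np.pi)-np.pi
    return np.append(d,tw/np.pi).round(4)
E
python3 - <<'E'
from h import *
s=r.sense();print(s["clock"],s["eef_pos"])
print(row([189,-596,540],0.307)); print(row([330,-190,540],1.213)); print(row([511,331.5,330],1.213));
E
```

```text
2.35 [ 188.75429327 -595.81373829  404.68995986]
[ 2.000e-04  2.000e-04 -1.353e-01 -1.000e-04]
[ 0.2572 -0.3442 -0.1353 -0.2885]
[ 0.5872 -0.7867  0.0747 -0.2885]
```

Call:
apply_moves(motion="1 0 0 -0.135 0; 1 0 0 -0.135 0; 1 0 0 -0.135 0; 1 0.257 -0.344 -0.135 -0.2885; 1 0.257 -0.344 -0.135 -0.2885; 1 0.257 -0.344 -0.135 -0.2885; 1 0.257 -0.344 -0.135 -0.2885; 1 0.257 -0.344 -0.135 -0.2885; 1 0.257 -0.344 -0.135 -0.2885; 1 0.257 -0.344 -0.135 -0.2885; 1 0.257 -0.344 -0.135 -0.2885; 1 0.257 -0.344 -0.135 -0.2885; 1 0.257 -0.344 -0.135 -0.2885; 1 0.4 -0.54 -0.135 -0.2885; 1 0.4 -0.54 -0.135 -0.2885; 1 0.4 -0.54 -0.135 -0.2885; 1 0.4 -0.54 -0.135 -0.2885; 1 0.4 -0.54 -0.135 -0.2885; 1 0.4 -0.54 -0.135 -0.2885; 1 0.4 -0.54 -0.135 -0.2885")

```text
clock: 4.02
eef_pos: [408.0, 44.7, 539.9]
tcp_rot: [3.141, -0.003, 1.218]
contact_force: [-0.1, -0.5, 1.2]
opening: 0.998
```

```bash
python3 - <<'E'
from h import *
s=r.sense();print(s["clock"],s["eef_pos"],s["tcp_rot"],s["qpos"])
print(row([511,331.5,340],1.213));print(row([511,331.5,200],1.213))
E
```

```text
4.0167 [408.01212102  44.74839639 539.88558088] [ 3.14132869e+00 -2.76747751e-03  1.21768355e+00] [ 0.10460726 -0.11404263  1.87151957  0.00240845  1.38265649  0.45727167]
[ 0.3041 -0.0026  0.2007  0.0015]
[ 0.3037 -0.0026  0.3407  0.0015]
```

Call:
apply_moves(motion="1 0.304 -0.0025 0.2 0.0015; 1 0.304 -0.0025 0.2 0.0015; 1 0.304 -0.0025 0.2 0.0015; 1 0.304 -0.0025 0.2 0.0015; 1 0.304 -0.0025 0.2 0.0015; 1 0.304 -0.0025 0.2 0.0015; 1 0.304 -0.0025 0.2 0.0015; 1 0.304 -0.0025 0.2 0.0015; 1 0.304 -0.0025 0.2 0.0015; 1 0.304 -0.0025 0.2 0.0015; 1 0.304 -0.0025 0.2 0.0015; 1 0.304 -0.0025 0.2 0.0015")

```text
clock: 5.02
eef_pos: [511.0, 324.9, 339.8]
tcp_rot: [-3.141, 0.001, 1.209]
contact_force: [-0.4, 0.4, 0.2]
opening: 0.998
```

```bash
python3 - <<'E'
from h import *
f=grab_frame("wrist"); save(f,"w1")
s=r.sense();print(s["clock"],s["eef_pos"],s["tcp_rot"])
print(fitstick({"wrist":f},[511,331.5,-1.929]))
im=f["img"].copy()
for b in STICK:
    c,si=np.cos(-1.929),np.sin(-1.929);R=np.array([[c,-si,0],[si,c,0],[0,0,1]])
    for u in proj(f,b@R.T+[511,331.5,0]): cv2.circle(im,(int(u[0]),int(u[1])),2,(0,255,0),-1)
cv2.imwrite("pics/w1o.png",im[:,:,::-1])
print(row([511,331.5,200],1.213))
E
```

```text
5.0667 [511.0582869  324.60516684 340.38245481] [ 3.14121073e+00 -1.18672129e-04  1.20805181e+00]
(array([509.26293652, 335.29477595,  -1.92760869]), np.float64(0.05863695576701529))
[ 0.0064 -0.0026  0.1404 -0.0016]
```

View pics/w1o.png

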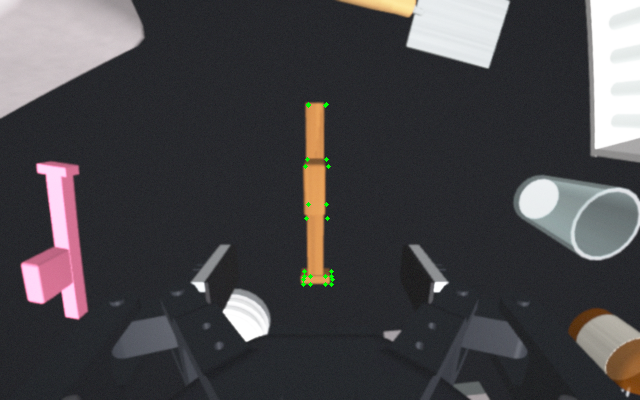

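```bash
python3 - <<'E'
from h import *
print(row([510,333,197],1.213))
E
```

```text
[ 0.0075 -0.004   0.1434 -0.0016]
```

Call:
apply_moves(motion="1 0.0075 -0.004 0.07 -0.0016; 1 0.0075 -0.004 0.11 -0.0016; 1 0.0075 -0.004 0.1434 -0.0016; 1 0.0075 -0.004 0.1434 -0.0016; 1 0.0075 -0.004 0.1434 -0.0016; -1 0.0075 -0.004 0.1434 -0.0016; -1 0.0075 -0.004 0.1434 -0.0016; -1 0.0075 -0.004 0.1434 -0.0016; -1 0.0075 -0.004 0.1434 -0.0016; -1 0.0075 -0.004 0.1434 -0.0016; -1 0.0075 -0.004 0.1434 -0.0016; -1 0.0075 -0.004 0.1434 -0.0016; -1 0.0075 -0.004 0.1434 -0.0016; -1 0.0075 -0.004 0.1434 -0.0016; -1 0.0075 -0.004 0.1434 -0.0016; -1 0.0075 -0.004 0.1434 -0.0016", squeeze=60)

```text
clock: 6.4
eef_pos: [510.4, 334.1, 197.6]
tcp_rot: [3.14, -0.001, 1.214]
contact_force: [-0.6, -1.1, 9.3]
opening: 0.221
```

```bash
python3 - <<'E'
from h import *
print(row([510.4,334,260],1.213));print(chest(0,335,0));print(row(chest(0,335,260),1.306))
E
```

```text
[-0.      0.0001 -0.0624  0.0002]
[594.07794088 220.34981718   0.        ]
[-0.0772  0.1182 -0.0623 -0.0294]
```

Call:
apply_moves(motion="-1 0 0 -0.03 0; -1 0 0 -0.062 0; -1 0 0 -0.062 0; -1 -0.02 0.03 -0.062 -0.01; -1 -0.04 0.06 -0.062 -0.02; -1 -0.06 0.09 -0.062 -0.0294; -1 -0.077 0.118 -0.062 -0.0294; -1 -0.077 0.118 -0.062 -0.0294; -1 -0.077 0.118 -0.062 -0.0294; -1 -0.077 0.118 -0.062 -0.0294; -1 -0.077 0.118 -0.062 -0.0294")

```text
clock: 7.32
eef_pos: [592.9, 221.2, 258.1]
tcp_rot: [-3.141, 0.0, 1.307]
contact_force: [-0.1, -0.1, -0.8]
opening: 0.224
```

```bash
python3 - <<'E'
from h import *
import pickle
F={n:grab_frame(n) for n in ["side","top","wrist"]}; pickle.dump(F,open("F1.pkl","wb"))
for n in F: save(F[n],n+"2")
s=r.sense();print(s["clock"],s["eef_pos"],s["tcp_rot"],s["opening"],s["contact_force"])
print(row(chest(0,335,260),1.306))
E
```

```text
7.4667 [592.97455786 221.388054   258.26779421] [-3.14130533e+00  5.81864180e-05  1.30719644e+00] 0.2286671443050561 [-0.10243422  0.58214284 -2.13779612]
[-0.0007  0.0013 -0.0017  0.0004]
```

View pics/side2.png

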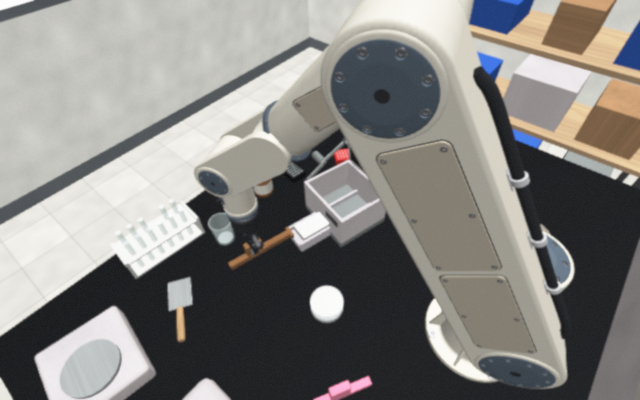

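View pics/wrist2.png

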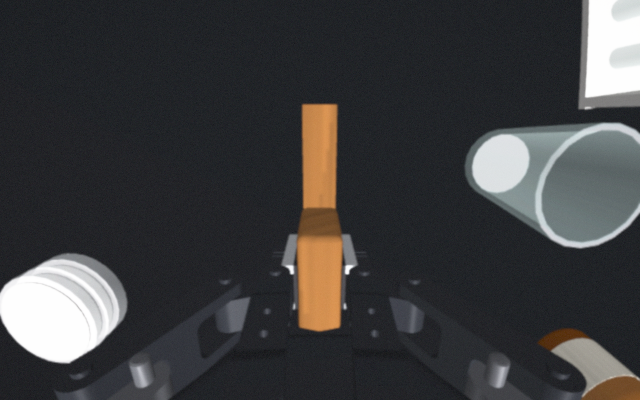

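View pics/top2.png

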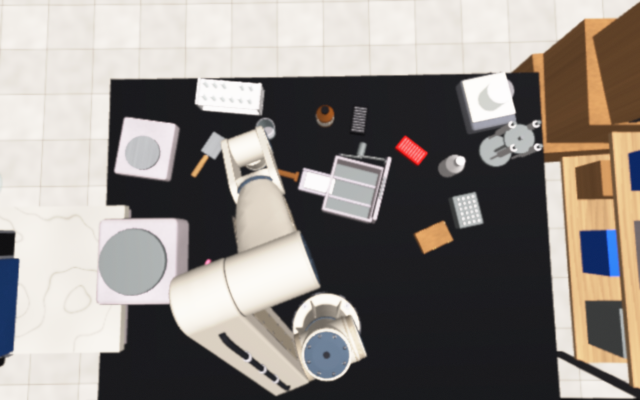

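```bash
python3 - <<'E'
from h import *
import pickle
F=pickle.load(open("F1.pkl","rb"))
yaw=1.307-np.pi
for z in (60,):
  for n in ("side","top"):
    f=F[n]; im=cv2.resize(f["img"],None,fx=6,fy=6,interpolation=cv2.INTER_CUBIC)
    c,si=np.cos(yaw),np.sin(yaw);R=np.array([[c,-si,0],[si,c,0],[0,0,1]])
    for b in STICK:
        h=cv2.convexHull(((proj(f,b@R.T+[593,221,z])+.5)*6).astype(np.int32)); cv2.polylines(im,[h],True,(0,255,0),1)
    u=proj(f,[(585,190,60)])[0]*6; u=u.astype(int)
    cv2.imwrite(f"pics/hold_{n}.png",im[max(0,u[1]-300):u[1]+300,max(0,u[0]-400):u[0]+400,::-1])
E
```

```text
(no output)
```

View pics/hold_side.png

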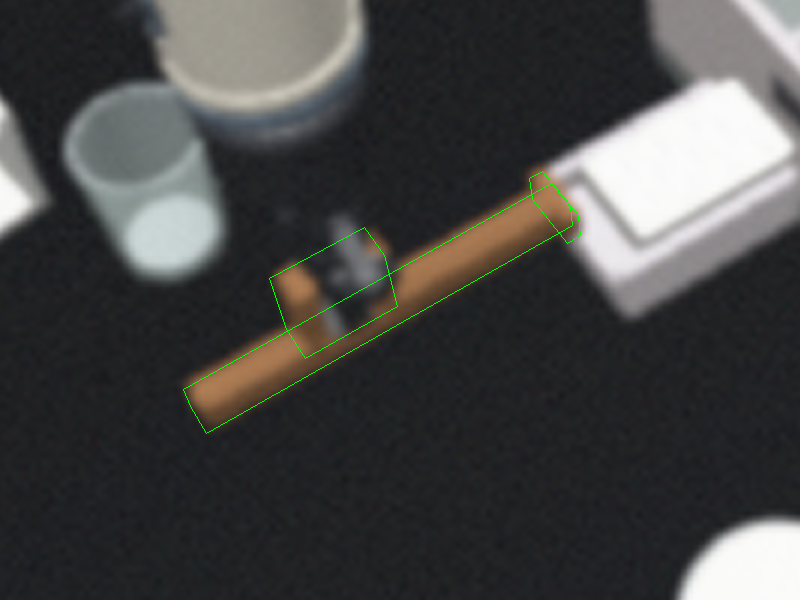

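View pics/hold_top.png

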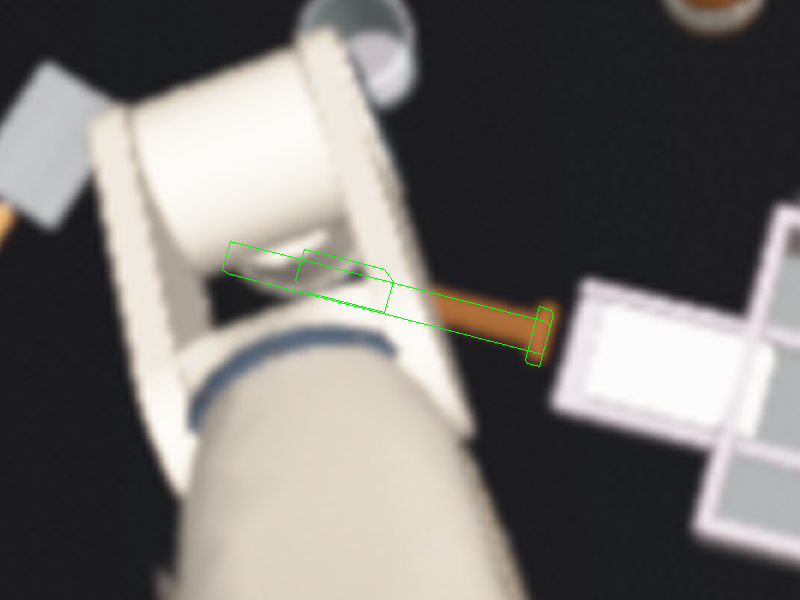

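```bash
python3 - <<'E'
from h import *
for y in (335,310,180,165): print(y,row(chest(0,y,223),1.306))
E
```

```text
335 [-0.0007  0.0013  0.0353  0.0004]
310 [-0.0257  0.0013  0.0353  0.0004]
180 [-0.1557  0.0012  0.0353  0.0004]
165 [-0.1707  0.0012  0.0353  0.0004]
```

Call:
apply_moves(motion="-1 0 0.0012 0.018 0; -1 0 0.0012 0.035 0; -1 0 0.0012 0.035 0; -1 0 0.0012 0.035 0; -1 -0.01 0.0012 0.035 0; -1 -0.02 0.0012 0.035 0; -1 -0.03 0.0012 0.035 0; -1 -0.045 0.0012 0.035 0; -1 -0.06 0.0012 0.035 0; -1 -0.075 0.0012 0.035 0; -1 -0.09 0.0012 0.035 0; -1 -0.105 0.0012 0.035 0; -1 -0.12 0.0012 0.035 0; -1 -0.13 0.0012 0.035 0; -1 -0.14 0.0012 0.035 0; -1 -0.15 0.0012 0.035 0; -1 -0.156 0.0012 0.035 0; -1 -0.156 0.0012 0.035 0; -1 -0.156 0.0012 0.035 0")

```text
clock: 9.05
eef_pos: [553.9, 69.4, 223.2]
tcp_rot: [-3.141, 0.0, 1.305]
contact_force: [-0.9, 0.5, -0.5]
opening: 0.228
```

```bash
python3 - <<'E'
from h import *
f=grab_frame("side"); save(f,"side3")
a=cv2.resize(f["img"][150:260,240:400],(800,550),interpolation=cv2.INTER_CUBIC); cv2.imwrite("pics/side3c.png",a[:,:,::-1])
s=r.sense();print(s["clock"],s["eef_pos"],s["tcp_rot"],s["opening"],s["contact_force"])
for y in (165,153): print(y,row(chest(0,y,223),1.306))
E
```

```text
9.1 [553.99790981  69.6453631  223.22544007] [-3.14153338e+00  1.08939551e-06  1.30578384e+00] 0.22560369556100865 [ 0.31731766  0.20579743 -1.02156361]
165 [-0.0141 -0.0007  0.0002 -0.0001]
153 [-0.0261 -0.0007  0.0002 -0.0001]
```

View pics/side3c.png

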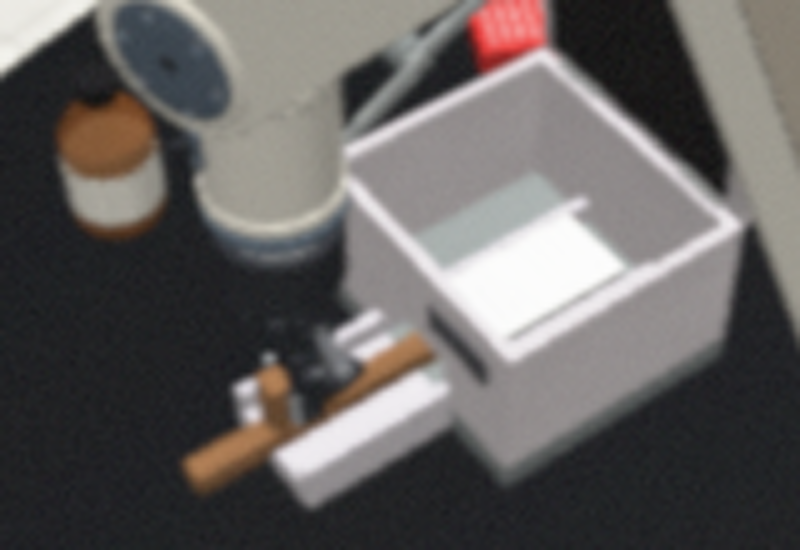

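Call:
apply_moves(motion="-1 -0.006 -0.0007 0 0; -1 -0.012 -0.0007 0 0; -1 -0.017 -0.0007 0 0; -1 -0.02 -0.0007 0 0; -1 -0.022 -0.0007 0 0; -1 -0.022 -0.0007 0 0")

```text
clock: 9.6
eef_pos: [547.3, 48.0, 223.2]
tcp_rot: [-3.141, 0.0, 1.305]
contact_force: [-0.1, 0.7, -1.6]
opening: 0.225
```

Call:
apply_moves(motion="-1 -0.0015 0 0 0; -1 -0.0025 0 0 0; -1 -0.0025 0 0 0")

```text
clock: 9.85
eef_pos: [547.0, 46.4, 223.5]
tcp_rot: [3.141, -0.001, 1.305]
contact_force: [-0.9, 4.2, -0.5]
opening: 0.223
```

Call:
apply_moves(motion="-1 -0.001 0 0 0; -1 -0.002 0 0 0; -1 -0.002 0 0 0")

```text
clock: 10.1
eef_pos: [547.1, 45.8, 223.9]
tcp_rot: [3.14, -0.004, 1.304]
contact_force: [2.0, 15.4, 2.5]
opening: 0.227
```

```bash
python3 - <<'E'
from h import *
f=grab_frame("side"); save(f,"side4")
P=[chest(u,v,46) for u in(-30,30) for v in (-82,28)]
u=(proj(f,P)-[300,150]+.5)*8
a=cv2.resize(f["img"][150:220,300:400],(800,560),interpolation=cv2.INTER_CUBIC)
for p in u: cv2.circle(a,(int(p[0]),int(p[1])),4,(255,0,0),-1)
cv2.imwrite("pics/side4c.png",a[:,:,::-1])
s=r.sense();print(s["clock"],s["eef_pos"],s["contact_force"])
E
```

```text
10.15 [547.06515541  45.75389546 223.90618999] [ 1.69381942 15.54582978  1.21521465]
```

View pics/side4c.png

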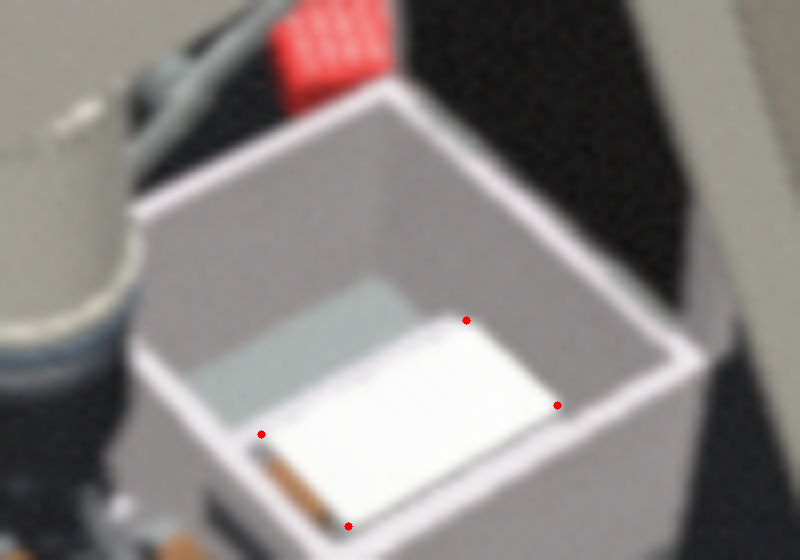

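```bash
python3 - <<'E'
from h import *
for y,z in ((350,224),(350,199)): print(y,row(chest(0,y,z),1.306),chest(0,y,z))
E
```

```text
350 [ 0.1958 -0.0007  0.0006 -0.0005] [597.99934121 234.82816721 224.        ]
350 [ 0.1957 -0.0007  0.0256 -0.0005] [597.99934121 234.82816721 199.        ]
```

Call:
apply_moves(motion="-1 0.01 0 0 0; -1 0.03 0 0 0; -1 0.06 0 0 0; -1 0.095 0 0 0; -1 0.13 0 0 0; -1 0.165 0 0 0; -1 0.195 0 0 0; -1 0.198 0 0 0; -1 0.198 0 0 0; -1 0.198 0 0.012 0; -1 0.198 0 0.022 0; -1 0.198 0 0.022 0; -1 0.198 0 0.024 0; -1 0.198 0 0.024 0")

```text
clock: 11.32
eef_pos: [598.0, 234.3, 198.6]
tcp_rot: [-3.141, 0.001, 1.305]
contact_force: [0.6, 0.2, -1.2]
opening: 0.224
```

Call:
apply_moves(motion="-1 0 0 0.0008 0; -1 0 0 0.0013 0; -1 0 0 0.0013 0; 0.2 0 0 0.0013 0; 0.2 0 0 0.0013 0; 0.2 0 0 0.0013 0; 0.2 0 0 0.0013 0; 0.2 0 0 0.0013 0; 0.2 0 0 -0.03 0; 0.2 0 0 -0.07 0; 0.2 0 0 -0.11 0; 0.2 0 0 -0.15 0; 0.2 0 0 -0.17 0; 0.2 0 0 -0.17 0")

```text
clock: 12.48
eef_pos: [599.6, 235.8, 375.4]
tcp_rot: [3.134, -0.005, 1.306]
contact_force: [0.4, 0.8, -0.1]
opening: 0.6
```

```bash
python3 - <<'E'
from h import *
f=grab_frame("side"); save(f,"side5")
s=r.sense();print(s["clock"],s["eef_pos"],s["tcp_rot"],s["contact_force"],s["opening"])
for n in ["side"]: print([( [round(v) for v in d["point"]],round(d["conf"],2)) for d in spotter.place_of("knee_knob",n)][:3])
print(chest(142,7,0),row(chest(142,7,430),1.306),row(chest(142,7,370),1.306))
E
```

```text
12.5333 [598.80473377 235.54301757 372.43262216] [ 3.13712083 -0.00335116  1.30585728] [ 0.78223206 -0.49226726 -1.09775053] 0.6020234447853438
[([641, -135, 161], 0.65)]
[ 645.39170038 -133.36602652    0.        ] [-0.3433  0.1422 -0.06   -0.    ] [-0.3434  0.1421 -0.     -0.    ]
```

View pics/side5.png

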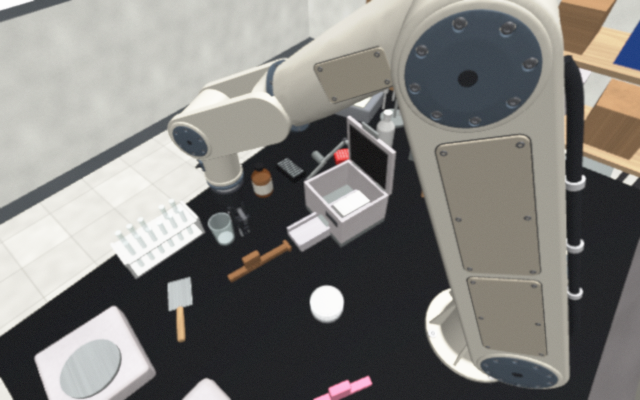

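Call:
apply_moves(motion="-1 -0.05 0.02 -0.015 0; -1 -0.1 0.04 -0.015 0; -1 -0.15 0.06 -0.015 0; -1 -0.2 0.08 -0.015 0; -1 -0.24 0.1 -0.015 0; -1 -0.28 0.12 -0.015 0; -1 -0.32 0.135 -0.015 0; -1 -0.343 0.142 -0.015 0; -1 -0.343 0.142 -0.015 0; -1 -0.343 0.142 -0.015 0; -1 -0.343 0.142 -0.015 0; -1 -0.343 0.142 0.005 0; -1 -0.343 0.142 0.005 0; -1 -0.343 0.142 0.005 0")

```text
clock: 13.75
eef_pos: [644.6, -131.7, 362.3]
tcp_rot: [-3.137, 0.0, 1.307]
contact_force: [0.4, -0.5, 0.1]
opening: -0.006
```

```bash
python3 - <<'E'
from h import *
f=grab_frame("side"); save(f,"side6")
g=grab_frame("wrist"); save(g,"wrist6")
s=r.sense();print(s["clock"],s["eef_pos"],s["tcp_rot"],s["contact_force"],s["opening"])
u=proj(f,[chest(138,7,162)])[0].astype(int);print(u)
a=f["img"][u[1]-60:u[1]+60,u[0]-80:u[0]+80]
cv2.imwrite("pics/side6c.png",cv2.resize(a,(800,600),interpolation=cv2.INTER_CUBIC)[:,:,::-1])
for y,z in ((7,352),(7,346),(0,330),(-4,320)): print(row(chest(142,y,z),1.306))
E
```

```text
13.85 [ 645.40889732 -131.88218351  364.23859793] [-3.14081221e+00 -8.02299336e-05  1.30706803e+00] [0.73209794 0.36698741 0.7414378 ] -0.000631411959182383
[317 157]
[-0.0014  0.0004  0.0122  0.0003]
[-0.0014  0.0004  0.0182  0.0003]
[-0.0084  0.0004  0.0342  0.0003]
[-0.0124  0.0004  0.0442  0.0003]
```

View pics/side6c.png

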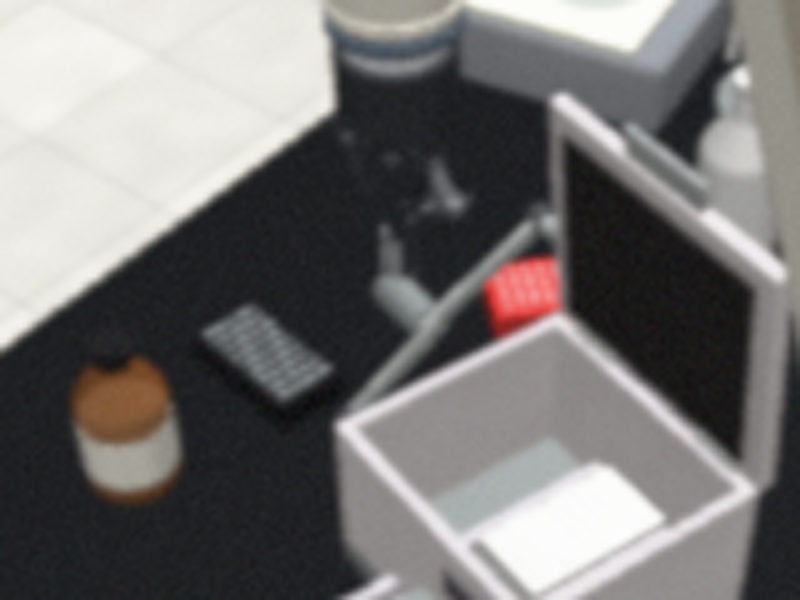

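View pics/wrist6.png

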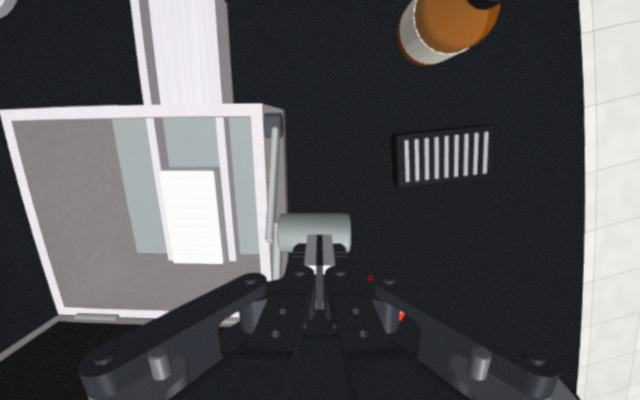

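Call:
apply_moves(motion="-1 -0.0014 0 0.008 0; -1 -0.0014 0 0.014 0; -1 -0.0016 0 0.017 0; -1 -0.002 0 0.019 0; -1 -0.002 0 0.019 0")

```text
clock: 14.27
eef_pos: [644.8, -135.1, 345.1]
tcp_rot: [-3.141, 0.0, 1.306]
contact_force: [0.1, -0.8, 0.1]
opening: -0.004
```

Call:
apply_moves(motion="-1 -0.0005 0 0.002 0; -1 -0.001 0 0.003 0; -1 -0.0015 0 0.004 0; -1 -0.0015 0 0.004 0")

```text
clock: 14.6
eef_pos: [644.4, -136.5, 341.1]
tcp_rot: [-3.142, -0.0, 1.306]
contact_force: [-1.1, -0.9, 1.1]
opening: 0.002
```

Call:
apply_moves(motion="-1 -0.0005 0 0.002 0; -1 -0.001 0 0.003 0; -1 -0.0015 0 0.004 0; -1 -0.0015 0 0.004 0")

```text
clock: 14.93
eef_pos: [644.2, -137.7, 337.3]
tcp_rot: [3.141, -0.0, 1.306]
contact_force: [-0.2, -1.0, 3.6]
opening: 0.005
```

```bash
python3 - <<'E'
from h import *
f=grab_frame("side"); save(f,"side7")
a=f["img"][97:217,237:397]
cv2.imwrite("pics/side7c.png",cv2.resize(a,(800,600),interpolation=cv2.INTER_CUBIC)[:,:,::-1])
s=r.sense();print(s["clock"],s["eef_pos"],s["contact_force"])
print([( [round(v) for v in d["point"]],round(d["conf"],2)) for d in spotter.place_of("knee_knob","side")][:3])
E
```

```text
14.9833 [ 644.1572704  -137.67473671  337.2352452 ] [ 0.66237143 -0.58982223  3.32139655]
[([636, -142, 150], 0.49)]
```

View pics/side7c.png

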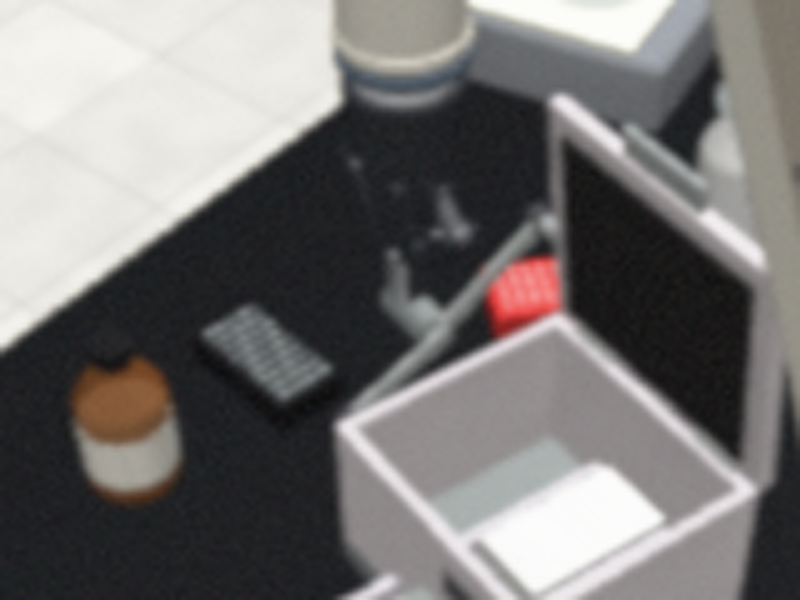

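Call:
apply_moves(motion="-1 -0.001 0 0.003 0; -1 -0.002 0 0.006 0; -1 -0.003 0 0.009 0; -1 -0.004 0 0.012 0; -1 -0.0045 0 0.015 0; -1 -0.005 0 0.018 0; -1 -0.0055 0 0.021 0; -1 -0.0055 0 0.021 0")

```text
clock: 15.7
eef_pos: [643.1, -142.3, 316.5]
tcp_rot: [3.141, -0.002, 1.306]
contact_force: [1.0, 2.6, 5.3]
opening: -0.002
```

```bash
python3 - <<'E'
from h import *
f=grab_frame("side"); save(f,"side8")
a=f["img"][97:217,237:397]
cv2.imwrite("pics/side8c.png",cv2.resize(a,(800,600),interpolation=cv2.INTER_CUBIC)[:,:,::-1])
s=r.sense();print(s["clock"],s["eef_pos"],s["contact_force"])
for q in("knee_knob","lid_edge"): print([( [round(v) for v in d["point"]],round(d["conf"],2)) for d in spotter.place_of(q,"side")][:3])
print(chest(138,-4,130))
E
```

```text
15.75 [ 643.03260735 -142.44571373  316.49388659] [1.34852229 3.1374102  4.52961112]
[([639, -145, 131], 0.59)]
[([491, -162, 308], 0.58)]
[ 638.65511346 -142.93777645  130.        ]
```

View pics/side8c.png

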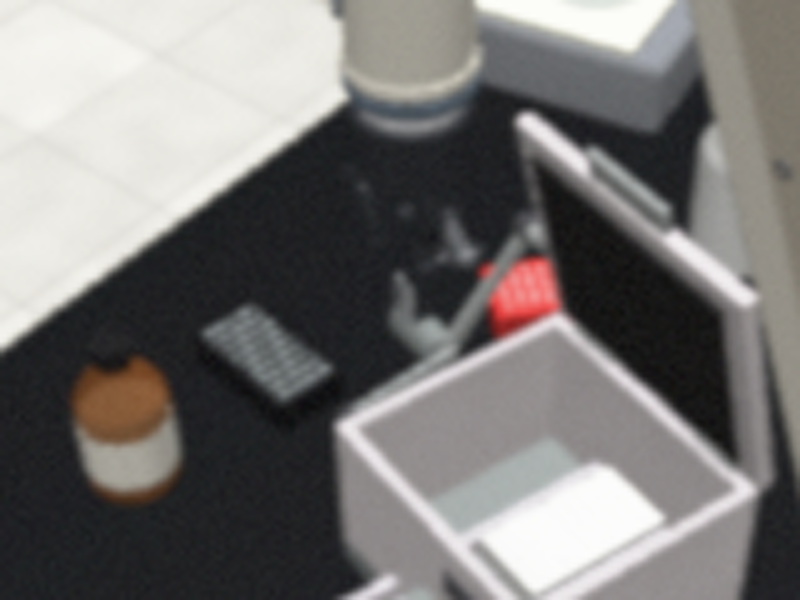

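```bash
python3 - <<'E'
from h import *
print(row([643,-142,545],1.306),row(chest(0,-125,545),1.306),row(chest(0,-125,463),1.306))
E
```

```text
[ 8.000e-04  1.000e-04 -2.285e-01 -0.000e+00] [-0.1223 -0.1418 -0.2287 -0.    ] [-0.1224 -0.1419 -0.1467 -0.    ]
```

Call:
apply_moves(motion="-1 0 0 -0.04 0; -1 0 0 -0.08 0; -1 0 0 -0.12 0; -1 0 0 -0.16 0; -1 0 0 -0.2 0; -1 0 0 -0.228 0; -1 -0.01 -0.02 -0.228 0; -1 -0.04 -0.05 -0.228 0; -1 -0.065 -0.08 -0.228 0; -1 -0.09 -0.105 -0.228 0; -1 -0.11 -0.13 -0.228 0; -1 -0.122 -0.142 -0.228 0; -1 -0.122 -0.142 -0.228 0; -1 -0.122 -0.142 -0.228 0; -1 -0.122 -0.142 -0.2 0; -1 -0.122 -0.142 -0.165 0; -1 -0.122 -0.142 -0.147 0; -1 -0.122 -0.142 -0.147 0; -1 -0.122 -0.142 -0.147 0")

```text
clock: 17.43
eef_pos: [474.4, -223.2, 462.5]
tcp_rot: [-3.139, -0.001, 1.307]
contact_force: [0.5, -0.1, -0.6]
opening: -0.004
```

```bash
cat >> h.py <<'E'
def lidtgt(deg,d=165,pen=0,hy=11):
    t=np.radians(deg);c,s=np.cos(t),np.sin(t); o=12-pen
    y=-90+d*c-o*s-hy; z=130+d*s+o*c+173
    return chest(0,y,z)
E
python3 - <<'E'
from h import *
f=grab_frame("side"); save(f,"side9")
s=r.sense();print(s["clock"],s["eef_pos"],s["contact_force"],s["tcp_rot"])
print([( [round(v) for v in d["point"]],round(d["conf"],2)) for d in spotter.place_of("lid_edge","side")][:3])
for a in (82,77,74,70,65,60,55,50): print(a,row(lidtgt(a),1.306))
E
```

```text
17.4833 [ 474.65110298 -223.47077982  463.87485621] [-0.20106915 -0.2133836  -0.08381587] [ 3.14137149e+00 -5.73257836e-05  1.30654311e+00]
[([483, -190, 129], 0.63)]
82 [ 0.0348 -0.0008 -0.0035  0.0001]
77 [ 0.0492 -0.0008 -0.0019  0.0001]
74 [ 0.0577 -0.0008 -0.0004  0.0001]
70 [ 0.0689 -0.0008  0.0024  0.0001]
65 [ 0.0826 -0.0008  0.0069  0.0001]
60 [ 0.0959 -0.0008  0.0127  0.0001]
55 [ 1.086e-01 -8.000e-04  1.950e-02  1.000e-04]
50 [ 1.206e-01 -9.000e-04  2.740e-02  1.000e-04]
```

View pics/side9.png

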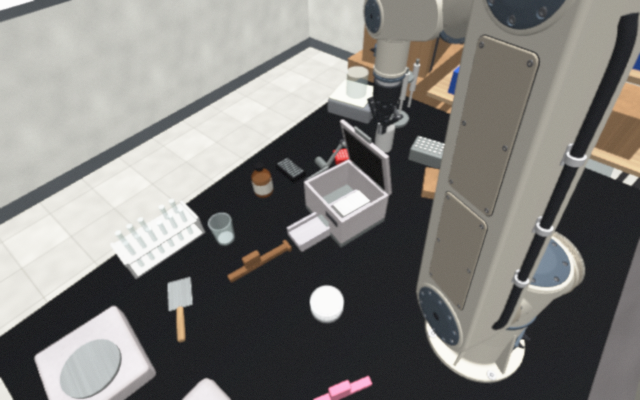

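Call:
apply_moves(motion="-1 0.015 0 -0.0035 0; -1 0.03 -0.0008 -0.0035 0; -1 0.042 -0.0008 -0.0025 0; -1 0.049 -0.0008 -0.002 0; -1 0.0535 -0.0008 -0.001 0; -1 0.0577 -0.0008 -0.0004 0; -1 0.063 -0.0008 0.001 0; -1 0.069 -0.0008 0.0024 0; -1 0.069 -0.0008 0.0024 0")

```text
clock: 18.28
eef_pos: [491.3, -156.7, 461.2]
tcp_rot: [3.14, 0.0, 1.306]
contact_force: [1.3, -2.3, 1.6]
opening: 0.005
```

```bash
python3 - <<'E'
from h import *
f=grab_frame("side"); save(f,"side10")
s=r.sense();print(s["clock"],s["eef_pos"],s["contact_force"],s["tcp_rot"])
im=cv2.resize(f["img"][80:230,280:440],(800,750))[:600]
t=np.radians(70);c,sn=np.cos(t),np.sin(t)
for u in (-102,102):
  for d,o in ((180,0),(182,12)):
    p=(proj(f,[chest(u,-90+d*c-o*sn,130+d*sn+o*c)])[0]-[280,80]+.5)*5; cv2.circle(im,(int(p[0]),int(p[1])),4,(255,0,0),-1)
cv2.imwrite("pics/side10c.png",im[:,:,::-1])
for a in (70,65,60,55,50,45,40): print(a,row(lidtgt(a),1.306))
E
```

```text
18.3333 [ 491.08542955 -156.77554586  460.97444037] [-0.37063642 -0.46650177 -0.06776216] [ 3.14123665e+00 -1.42770040e-04  1.30612481e+00]
70 [ 0.0001  0.0008 -0.0012  0.    ]
65 [0.0138 0.0008 0.0034 0.    ]
60 [0.027  0.0008 0.0091 0.    ]
55 [0.0397 0.0008 0.0159 0.    ]
50 [0.0518 0.0008 0.0239 0.    ]
45 [0.0631 0.0008 0.0328 0.    ]
40 [0.0736 0.0008 0.0427 0.    ]
```

View pics/side10c.png

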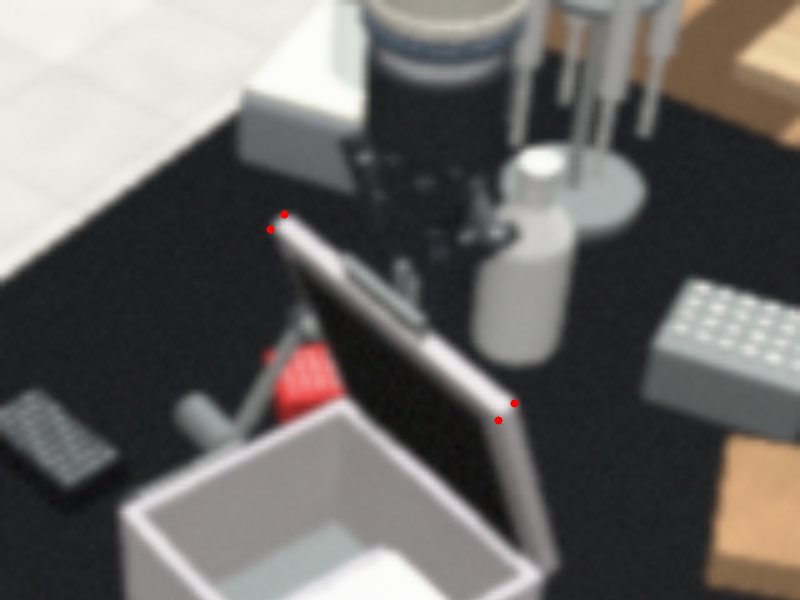

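Call:
apply_moves(motion="-1 0.007 0.0008 0.0005 0; -1 0.0138 0.0008 0.0034 0; -1 0.0205 0.0008 0.006 0; -1 0.027 0.0008 0.0091 0; -1 0.0335 0.0008 0.0124 0; -1 0.0397 0.0008 0.0159 0; -1 0.046 0.0008 0.0198 0; -1 0.0518 0.0008 0.0239 0; -1 0.0575 0.0008 0.0283 0; -1 0.0631 0.0008 0.0328 0; -1 0.0631 0.0008 0.0328 0")

```text
clock: 19.25
eef_pos: [508.4, -95.1, 426.9]
tcp_rot: [-3.141, -0.001, 1.306]
contact_force: [-0.5, 0.2, -0.3]
opening: -0.002
```

```bash
python3 - <<'E'
from h import *
f=grab_frame("side"); save(f,"side11")
s=r.sense();print(s["clock"],s["eef_pos"],s["contact_force"],s["tcp_rot"])
im=cv2.resize(f["img"][80:230,280:440],(800,750))[:600]
t=np.radians(45);c,sn=np.cos(t),np.sin(t)
for u in (-102,102):
  for d,o in ((180,0),(182,12)):
    p=(proj(f,[chest(u,-90+d*c-o*sn,130+d*sn+o*c)])[0]-[280,80]+.5)*5; cv2.circle(im,(int(p[0]),int(p[1])),4,(255,0,0),-1)
cv2.imwrite("pics/side11c.png",im[:,:,::-1])
for a in (40,35,30,25,20,15,12,10,5): print(a,row(lidtgt(a),1.306))
E
```

```text
19.3 [508.31446045 -95.47991027 427.27108587] [ 0.1001724  -0.89777196  1.02407638] [-3.14067624e+00 -4.13451425e-04  1.30659622e+00]
40 [0.0099 0.0002 0.009  0.0002]
35 [0.0195 0.0002 0.0198 0.0002]
30 [0.0281 0.0003 0.0314 0.0002]
25 [0.0357 0.0003 0.0437 0.0002]
20 [0.0422 0.0003 0.0566 0.0002]
15 [0.0475 0.0003 0.07   0.0002]
12 [0.0501 0.0003 0.0782 0.0002]
10 [0.0516 0.0003 0.0838 0.0002]
5 [0.0546 0.0003 0.098  0.0002]
```

View pics/side11c.png

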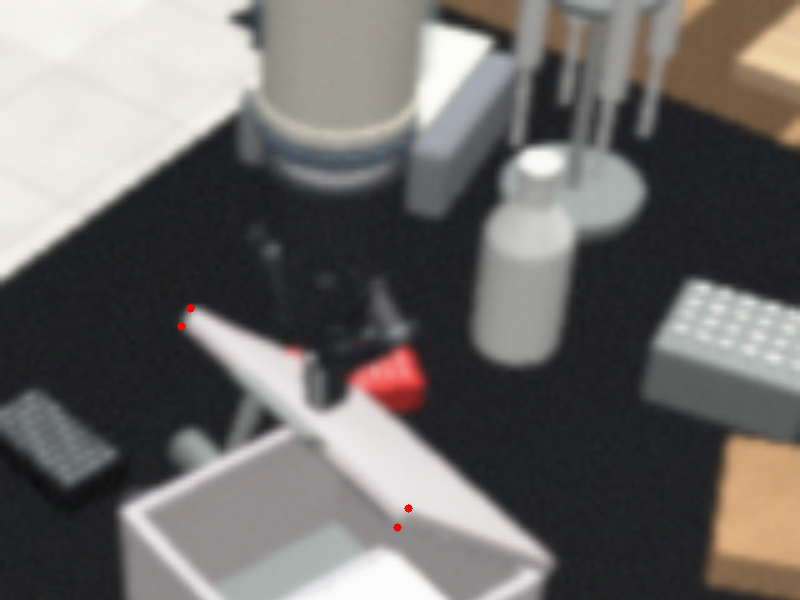

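Call:
apply_moves(motion="-1 0.005 0 0.0045 0; -1 0.0099 0 0.009 0; -1 0.0148 0 0.0143 0; -1 0.0195 0 0.0198 0; -1 0.0239 0 0.0256 0; -1 0.0281 0 0.0314 0; -1 0.032 0 0.0375 0; -1 0.0357 0 0.0437 0; -1 0.039 0 0.05 0; -1 0.0422 0 0.0566 0; -1 0.045 0 0.0633 0; -1 0.0475 0 0.07 0; -1 0.049 0 0.0742 0; -1 0.0501 0 0.0782 0; -1 0.051 0 0.081 0; -1 0.0516 0 0.0838 0; -1 0.0516 0 0.0838 0")

```text
clock: 20.72
eef_pos: [521.5, -46.3, 343.6]
tcp_rot: [-3.14, 0.0, 1.306]
contact_force: [0.3, 0.4, 0.8]
opening: 0.002
```

```bash
python3 - <<'E'
from h import *
s=r.sense();print(s["clock"],s["eef_pos"],s["contact_force"],s["tcp_rot"])
for a in (7,5,3,1,0,-1): print(a,row(lidtgt(a),1.306))
E
```

```text
20.7167 [521.47592929 -46.33028083 343.63351736] [0.26563633 0.37463013 0.75776024] [-3.14047871e+00  2.54213159e-04  1.30584935e+00]
7 [ 0.0027  0.0004  0.0086 -0.    ]
5 [ 0.0037  0.0004  0.0143 -0.    ]
3 [ 0.0045  0.0004  0.02   -0.    ]
1 [ 0.0052  0.0004  0.0258 -0.    ]
0 [ 0.0054  0.0004  0.0286 -0.    ]
-1 [ 0.0056  0.0004  0.0315 -0.    ]
```

Call:
apply_moves(motion="-1 0.0015 0 0.0045 0; -1 0.0027 0 0.0086 0; -1 0.0033 0 0.0115 0; -1 0.0037 0 0.0143 0; -1 0.0041 0 0.017 0; -1 0.0045 0 0.02 0; -1 0.005 0 0.023 0; -1 0.0052 0 0.0258 0; -1 0.0054 0 0.0275 0; -1 0.0054 0 0.0275 0")

```text
clock: 21.55
eef_pos: [523.0, -41.1, 316.3]
tcp_rot: [-3.141, 0.0, 1.306]
contact_force: [0.1, 0.5, 0.4]
opening: 0.002
```

Call:
apply_moves(motion="-1 0 0 0.001 0; -1 0 0 0.002 0; -1 0 0 0.002 0")

```text
clock: 21.8
eef_pos: [523.1, -41.1, 315.4]
tcp_rot: [-3.141, -0.0, 1.306]
contact_force: [-2.7, 0.1, 8.2]
opening: 0.001
```

Call:
apply_moves(motion="-1 0 0 0.001 0; -1 0 0 0.0015 0; -1 0 0 0.0015 0")

```text
clock: 22.05
eef_pos: [523.1, -41.1, 315.3]
tcp_rot: [3.141, -0.0, 1.306]
contact_force: [-8.9, 0.8, 24.2]
opening: -0.006
```

Call:
apply_moves(motion="-1 0 0 -0.004 0; -1 0 0 -0.02 0; -1 0 0 -0.05 0; -1 0 0 -0.09 0; -1 0 0 -0.13 0; -1 0 0 -0.17 0; -1 0 0 -0.2 0; -1 0 -0.04 -0.2 0; -1 0 -0.08 -0.2 0; -1 0 -0.12 -0.2 0; -1 0 -0.16 -0.2 0; -1 0 -0.16 -0.2 0")

```text
clock: 23.05
eef_pos: [363.1, 1.7, 512.9]
tcp_rot: [-3.139, -0.0, 1.306]
contact_force: [1.0, 0.7, -0.0]
opening: -0.003
```

```bash
python3 - <<'E'
from h import *
f=grab_frame("side"); g=grab_frame("top")
s=r.sense();print(s["clock"],s["eef_pos"],s["contact_force"])
for n,q in (("side",f),("top",g)):
    im=q["img"].copy(); save(q,n+"12")
    im=cv2.resize(im,None,fx=5,fy=5,interpolation=cv2.INTER_CUBIC)
    for u in (-102,102):
      for d in (0,182):
        for o in (0,12):
          p=(proj(q,[chest(u,-90+d,130+o)])[0]+.5)*5; cv2.circle(im,(int(p[0]),int(p[1])),3,(255,0,0),-1)
    c=(proj(q,[chest(0,20,100)])[0]*5).astype(int)
    cv2.imwrite(f"pics/{n}12c.png",im[max(0,c[1]-300):c[1]+300,c[0]-400:c[0]+400,::-1])
print(fitstick({"side":f},[598,235,-1.836]))
for q in("lid_edge","knee_knob","beaker","reagent","squeeze","dishes","slidebox","spatula"):
  for n in("side","top"): print(q,n,[( [round(v) for v in d["point"]],round(d["conf"],2)) for d in spotter.place_of(q,n)][:2])
E
```

```text
23.15 [367.56066256   1.03159517 513.81469721] [-0.12331485  0.22825175  0.46832832]
(array([600.17504694, 231.1990853 ,  -1.83792421]), np.float64(0.02036845632948866))
lid_edge side [([529, -16, 142], 0.75)]
lid_edge top [([529, -19, 143], 0.94)]
knee_knob side []
knee_knob top [([647, -94, 52], 0.56), ([593, 232, 34], 0.48)]
beaker side []
beaker top [([743, 220, 0], 0.83), ([483, -192, 128], 0.61)]
reagent side [([793, -9, -3], 0.75)]
reagent top [([798, -5, -1], 0.69)]
squeeze side []
squeeze top [([596, -474, 0], 0.72)]
dishes side [([344, 198, 1], 0.66)]
dishes top [([341, 190, 0], 0.76)]
slidebox side [([330, -406, -3], 0.67)]
slidebox top [([332, -408, -6], 0.59)]
spatula side [([659, 462, 2], 0.81)]
spatula top [([660, 456, 0], 0.98)]
```

View pics/side12c.png

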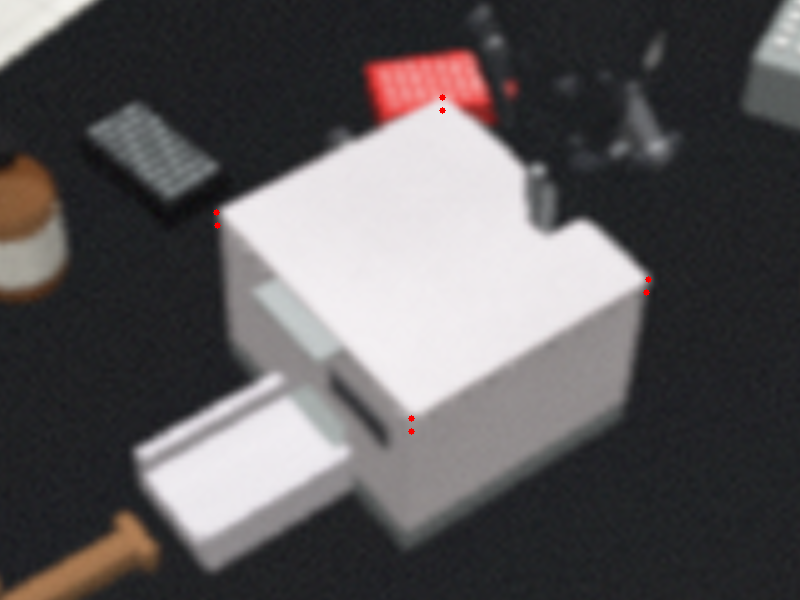

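View pics/side12.png

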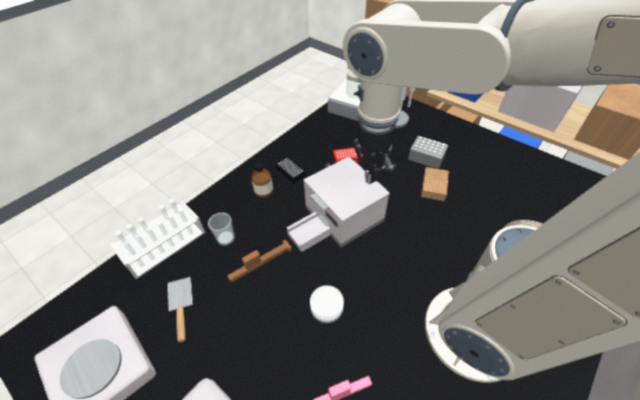

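View pics/top12c.png

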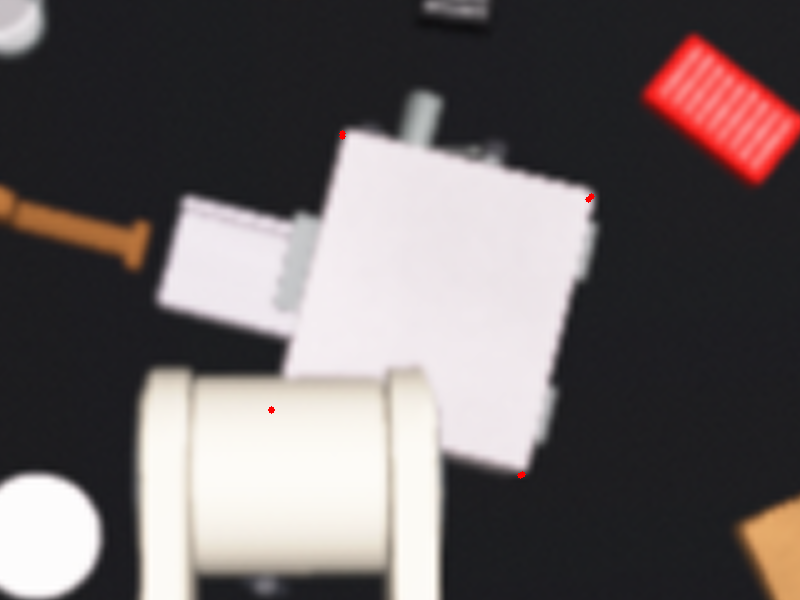

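```bash
python3 - <<'E'
from h import *
s=r.sense();print(s["clock"],s["eef_pos"],abs(s["qvel"]).max())
print(r.sign_off())
E
```

```text
23.95 [368.74415686   0.75498476 513.29813954] 0.0022613080075173653
the job is handed in; nothing more can be done
None
```

The job is done and handed in at 23.95 s, well inside the 72 s limit. No verdict was reported.

- **Cassette:** I used the brown push stick, not the pink one, to push the white cassette until the stop force rose to about 15 N. The side picture then showed it at the computed home position. It could not be checked again after the lid was shut. Only the stick touched it.
- **Stick:** it was laid back on the bench in line with the channel, at about (600, 231), clear of everything.
- **Stay:** I pressed the knee knob down about 30 mm along its arc with about 5 N. The side picture showed the stay folded before I touched the lid.
- **Lid:** I lowered it slowly with the closed fingertips until it stopped. A short final press read 24 N and moved it only 0.1 mm, which is above the 4 to 8 N needed to move it.

**Last checks:**
- The lid edge was found at 142 to 143 mm, and 142 mm is fully shut. Its corners matched the shut outline in the pictures.
- The knob hung low beside the chest.
- Every bystander was within about 7 mm of its first reading. The side camera missed the beaker and the squeeze bottle, but the top camera found both in place.
- The arm stood clear and still.

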